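# Put the mixed-up lids back on their own vessels

### The arm

A 6-joint arm with a two-finger parallel gripper is mounted at the origin on the work surface. World frame = base frame: x ahead of the robot, y to its left, z up, the work surface at z = 0. Lengths are in m, angles in rad, forces in N, time in s.
With the tool pointing down it reaches from about 0.35 to 0.925 m from the base axis. Payload 6.4 kg.
Tool frame: the origin (TCP) lies on the centre line of the jaws, within the pads' length; the fingertips stand 8 mm ahead of it and the grasp point (between the pads) lies 11 mm behind it; z points along the fingers, y is the direction in which the jaws open and shut (so a half turn about z gives the same grasp; the last joint's range is limited). The gripper opens to 94 mm and grips with 3 to 60 N. Pads are 16 mm wide; open, the fingers measure 119 mm over their backs; the gripper's body (75 mm by 177 mm) begins 78 mm behind the grasp point.
Start: joints at [-1.495, 0.245, 1.558, -0, 1.339, -0.174], TCP at [0.161, -0.63, 0.213] pointing down, gripper open.
Joint ranges: [-3.13, 3.13], [-1.02, 2.26], [0.13, 2.54], [-0.95, 4.09], [0.21, 2.88], [-2.74, 2.74]. Speed limits (rad/s): [2.57, 2.57, 3.14, 3.14, 3.14, 3.14].

### API

Orientations are given as a unit quaternion [w, x, y, z].
In Python, from bench import env gives the robot as it stands.
- The arm moves only by the tool move_arm, never from a script. Its argument "commands" is one flat list of numbers, 6 for each row, row after row: the shift along the world's x, y, z in units of 0.12 m (1.0 is 0.12 m), then the turn, a rotation vector about the world's x, y, z in units of pi rad (1.0 is pi rad). In form: [tx, ty, tz, wx, wy, wz, tx, ty, tz, wx, wy, wz, ...]. A call has 1 to 8 rows; each row is the pose to reach, as a shift and turn from the pose commanded when the call began, turning the shorter way round; what a row does not reach only later rows make up. A row lasts 1/10 s, in which the tool goes at most 50 mm and 8.59 degrees, less where a joint would pass 70% of its speed; a pose out of reach is approached as far as the arm can. A call with a number of a shift or a turn outside -1 to 1 is refused whole. A call with a gripper value outside its range is refused whole. "hand" is the finger opening in mm, from 0 to 94, set as the call begins (left out, the last holds). The fingers move at their own pace and stop on an object; "squeeze" is the grip in N (left out, the last holds). Time passes only in rows, so rows that repeat a pose let the fingers close. It gives the time, the measured TCP pose, the force and the opening at its end, in the units of the state.
- env.get_state(): the state, without advancing time (a new reading comes with each control period).
- env.capture(name): name is "side" or "top"; returns the picture (400x640x3 uint8, red, green, blue); there is no depth.
- env.camera_info(name): a dict with "fx", "fy", "cx", "cy" (pixels), "dist_coeffs" ([k1, k2, p1, p2, k3] as OpenCV has them; the pictures are not rectified), "T" (4x4, takes a point from camera to world coordinates). Camera axes: x right, y down, z forward; pixel columns grow to the right and rows downward; lengths in m; the calibration is good to about 2 mm. A picture is of the moment at which its call begins. camera_info takes no time and is no camera call.
- env.sign_off(): hands the job in, once; it reports no verdict.
The state is a dict: "clock": time; "qpos": joint angles; "joint_velocities": joint speeds; "joint_efforts": joint torques, N m; "eef_pos": TCP position; "ee_rot": TCP orientation; "ft_force": force on the tool from outside, world axes, zero at the start; "torque": the same for the moment, N m; "width": finger opening in m.
Only numpy, scipy, OpenCV 4.12 (cv2) and the standard library are available. Lean on these libraries where they do the work, as an engineer would, in place of code of your own. Each camera call takes 0.05 s, during which the arm holds its last target.

### The job

The teapot, the pitcher and the jar are each wearing another one's lid: move the lids so that each vessel wears the lid of its own colour, seated flat in its mouth. Lay one lid for the time being in the empty bay of the grey dish rack (dark mat), never on the cart top. Leave the three vessels standing where they are and do not disturb the cup or the bowl.

Things in the scene. Friction and masses are not known exactly. Their poses are not given: they have to be found in the camera images.
- teapot_lid: White ceramic lid, 140 g. All lids: round plug below (diameter 56, 8 mm tall), on it a round flange (diameter 100, 6 mm thick), on that a grip 30 mm tall; 44 mm in all. Origin: centre of the plug's underside, z up. Grip here: upright round knob, diameter 26. Starts on the pitcher. Laid on a flat face, a lid stands level on its plug.
- pitcher_lid: Blue plastic lid, 90 g, plug and flange as the teapot lid. Grip: upright bar 50 mm long along the lid's x axis, 18 mm thick along its y, from 14 to 44 mm above the origin. Origin: centre of the plug's underside. At the start it sits on the jar, turned any way.
- jar_lid: Terracotta (orange-brown) lid, 140 g, plug and flange as the teapot lid. Grip: upright round knob, diameter 30. Origin: centre of the plug's underside. At the start it sits on the teapot.
- teapot: White ceramic teapot, loose, 0.8 kg, body diameter 140; spout to its +y (reach 120 mm from the axis), handle to its -y (112 mm), both below the rim. Origin: centre of its underside. Rim 90 mm above it; round mouth, inner diameter 74, outer 84. A seated lid's origin is on the axis, 82 mm above the teapot's origin (the plug has 9 mm of play all round).
- pitcher: Blue plastic pitcher, loose, 0.7 kg, body diameter 124, handle to its -y (reaching 107 mm from the axis), short spout to its +y (reaching 82 mm), both below the rim. Rim 120 mm above the origin (centre of its underside); mouth as the teapot's. A seated lid's origin is 112 mm above the pitcher's origin.
- jar: Terracotta jar with two small lugs (reaching 82 mm from its axis along +y and -y), loose, 0.8 kg, body diameter 132. Rim 105 mm above the origin (centre of its underside); mouth as the teapot's. A seated lid's origin is 97 mm above the jar's origin.
- rack: Grey plastic dish rack, fixed, 290 x 460 mm (long along its y). Free bay with a dark mat, 130 x 130 mm, mid-front; its rails rise 18 mm (front) and 8 mm (sides) over its floor. Origin: at cart-top height, straight under the bay's centre; a lid standing in the bay has its origin 40 mm above it. From 100 mm behind (+x) a closed latched compartment, top 112 mm above the cart, a skimmer lying on it.
- cup: Bystander: green melamine cup, diameter 76, 70 mm tall, standing in the rack to the left (+y) of the bay. Origin: centre of its underside.
- bowl: Bystander: clear glass bowl, diameter 110, 45 mm tall, standing in the rack to the right (-y) of the bay. Origin: centre of its underside.
Things that resemble listed ones, but are neither listed nor needed, are in the scene too. There is more than one size of the pitcher; the one meant has the size given above.

How it is judged:
On the way:
1. one lid has been laid level in the rack's free bay and let go (((horizontal distance between teapot_lid and rack below 0.04 m and z of teapot_lid in the frame of rack between 0.035 and 0.046 m and angle between teapot_lid's own z axis and vertical below 0.1 rad and contact force between teapot_lid and the fingers below 0.1 N and linear speed of teapot_lid below 0.03 m/s) or (horizontal distance between pitcher_lid and rack below 0.04 m and z of pitcher_lid in the frame of rack between 0.035 and 0.046 m and angle between pitcher_lid's own z axis and vertical below 0.1 rad and contact force between pitcher_lid and the fingers below 0.1 N and linear speed of pitcher_lid below 0.03 m/s) or (horizontal distance between jar_lid and rack below 0.04 m and z of jar_lid in the frame of rack between 0.035 and 0.046 m and angle between jar_lid's own z axis and vertical below 0.1 rad and contact force between jar_lid and the fingers below 0.1 N and linear speed of jar_lid below 0.03 m/s))), for 0.2 s.
At the end, for the whole second after the job is handed in: Each vessel wears the lid of its own colour: lid axis within 12 mm of the vessel's axis, seated to within 5 mm of its full depth and level within 0.08 rad, at rest and released; the three vessels stand upright (horizontal distance between teapot_lid and teapot below 0.012 m and z of teapot_lid in the frame of teapot between 0.077 and 0.087 m and angle between each of teapot_lid, teapot, pitcher_lid, pitcher, jar_lid, jar's own z axis and vertical below 0.08 rad and linear speed of each of teapot_lid, pitcher_lid, jar_lid below 0.02 m/s and contact force between each of teapot_lid, pitcher_lid, jar_lid and the fingers below 0.1 N and horizontal distance between pitcher_lid and pitcher below 0.012 m and z of pitcher_lid in the frame of pitcher between 0.107 and 0.117 m and horizontal distance between jar_lid and jar below 0.012 m and z of jar_lid in the frame of jar between 0.092 and 0.102 m); the robot touches nothing.
It fails at once if a lid falls or is laid on the cart top (height (world z) of any of teapot_lid, pitcher_lid, jar_lid below 0.025 m).
It fails at once if a vessel is tipped more than 0.35 rad or moved more than 35 mm (angle between any of teapot, pitcher, jar's own z axis and vertical above 0.35 rad or distance of any of teapot, pitcher, jar from where it was at the start of the episode above 0.035 m).
It fails at once if the cup or the bowl is moved more than 25 mm (distance of any of cup, bowl from where it was at the start of the episode above 0.025 m).
It also fails if it takes over 118 s, if anything falls off the work surface, if the arm or the gripper's body presses on something with over 40 N, if the wrist force passes 120 N, or if a joint passes its speed limit or range.

## Working session

There is one attempt and no reset: what is moved stays moved. The work goes in short steps, Python scripts to look and compute and a tool call to move; the robot and the scene stay as the last step left them, time stands still between calls to the robot, and variables do not carry over. Pictures are saved under pics/ and viewed, and the job is handed in when it is done.

Besides the shell and the picture viewer there is one more tool, called after "Emit:" in YAML: its name, and indented under it one key for each argument. move_arm: Moves the arm, as the interface text tells. Shifts and turns lie within -1 to 1; 1 stands for 0.12 m of shift or pi rad of turn. Its arguments: {"type":"object","properties":{"commands":{"type":"array"},"hand":{"type":"number"},"squeeze":{"type":"number"}},"required":["commands"]}

```bash
mkdir -p pics; ls; python3 - <<'E'
from bench import env
import cv2,numpy as np
print(env.get_state())
for n in("side","top"):
    im=env.capture(n); cv2.imwrite(f"pics/{n}0.png",im[:,:,::-1]); print(n,env.camera_info(n))
E
```

```text
pics
{'clock': 0.0, 'qpos': array([-1.49508985e+00,  2.45803605e-01,  1.55898036e+00, -4.20627791e-05,
        1.33869449e+00, -1.74118983e-01]), 'joint_velocities': array([-6.95014396e-04,  6.87905545e-04, -2.30593177e-05,  2.20369695e-05,
        7.94152802e-04,  1.21982617e-03]), 'joint_efforts': array([-7.83100695e-04, -4.15827477e+01, -3.14606094e+01,  6.84416480e-02,
        3.32555152e-02, -1.37039929e-04]), 'eef_pos': array([ 0.16064126, -0.62924273,  0.21237013]), 'ee_rot': array([-9.42764731e-04,  9.92207497e-01,  1.24592910e-01,  2.59397331e-05]), 'ft_force': array([0.27863214, 0.67451612, 0.4721046 ]), 'torque': array([ 0.00913927,  0.01165692, -0.01946692]), 'width': 0.09415717823488554}
side {'fx': 399.2387273844808, 'fy': 399.2387273844808, 'cx': 329.7825200283677, 'cy': 198.3564559796905, 'dist_coeffs': array([-0.02627708,  0.        ,  0.        ,  0.        ,  0.        ]), 'T': array([[-9.14698764e-01, -2.47169195e-01,  3.19739832e-01,
         1.73612511e-01],
       [-4.04136106e-01,  5.60255335e-01, -7.23040778e-01,
         6.75606219e-01],
       [-4.22539680e-04, -7.90582917e-01, -6.12354859e-01,
         6.45837544e-01],
       [ 0.00000000e+00,  0.00000000e+00,  0.00000000e+00,
         1.00000000e+00]])}
top {'fx': 502.5567563850273, 'fy': 502.5567563850273, 'cx': 315.41507986046827, 'cy': 190.6443655083608, 'dist_coeffs': array([-0.04897852,  0.        ,  0.        ,  0.        ,  0.        ]), 'T': array([[ 8.21483543e-04, -9.98710179e-01,  5.07671435e-02,
         4.05258193e-01],
       [-9.99941046e-01, -1.37004632e-03, -1.07716144e-02,
         4.39928724e-03],
       [ 1.08272743e-02, -5.07553018e-02, -9.98652427e-01,
         1.31225142e+00],
       [ 0.00000000e+00,  0.00000000e+00,  0.00000000e+00,
         1.00000000e+00]])}
```

View pics/side0.png

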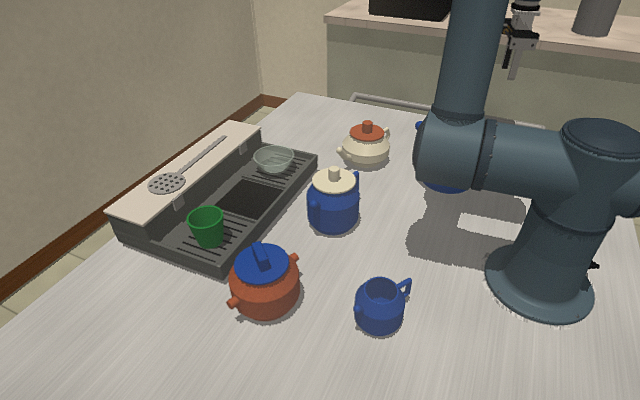

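View pics/top0.png

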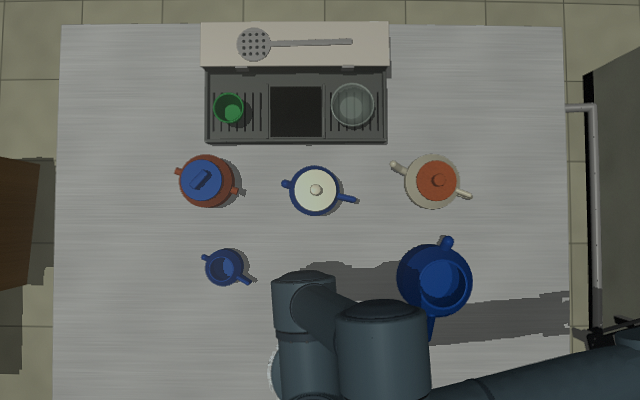

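Candidates (top picture):
- Blue pitchers: the one with a white lid at (316,190), a small open one at (225,267) and a big open one at (434,280). The lidded one at (316,190) fits the description; I'll check its size.
- Jar: at (207,182), with the blue bar lid.
- Teapot: at (433,180), with the orange lid.

Next I'll crop these and measure.

```bash
cat > h.py <<'E'
import cv2,numpy as np
from bench import env
def cam(n):
    c=env.camera_info(n); K=np.array([[c['fx'],0,c['cx']],[0,c['fy'],c['cy']],[0,0,1]]); return K,np.array(c['dist_coeffs']),np.array(c['T'])
def ray(n,uv):
    K,d,T=cam(n); p=cv2.undistortPoints(np.array(uv,float).reshape(-1,1,2),K,d).reshape(-1,2)
    r=np.c_[p,np.ones(len(p))]@T[:3,:3].T; return T[:3,3],r
def plane(n,uv,z):
    o,r=ray(n,uv); return o+r*((z-o[2])/r[:,2])[:,None]
def tri(uvt,uvs):
    a,r=ray('top',uvt);b,s=ray('side',uvs); out=[]
    for i in range(len(r)):
        A=np.c_[r[i],-s[i]]; t=np.linalg.lstsq(A,b-a,rcond=None)[0]
        p,q=a+t[0]*r[i],b+t[1]*s[i]; out.append(np.r_[(p+q)/2,np.linalg.norm(p-q)])
    return np.array(out)
def proj(n,P):
    K,d,T=cam(n); Ti=np.linalg.inv(T); rv=cv2.Rodrigues(Ti[:3,:3])[0]
    return cv2.projectPoints(np.array(P,float).reshape(-1,1,3),rv,Ti[:3,3],K,d)[0].reshape(-1,2)
E
python3 - <<'E'
import cv2,numpy as np
t=cv2.imread('pics/top0.png');s=cv2.imread('pics/side0.png')
def c(i,x,y,w,h,k): return cv2.resize(i[y:y+h,x:x+w],None,fx=k,fy=k,interpolation=cv2.INTER_CUBIC)
cv2.imwrite('pics/ctop.png',np.vstack([c(t,160,145,160,75,5),c(t,320,145,160,75,5)])[:, :800][:600] if False else np.vstack([c(t,160,140,160,80,5)[:, :],c(t,320,140,160,80,5)])[:600] if False else cv2.resize(np.vstack([c(t,165,140,160,80,5),c(t,320,140,160,80,5)]),(600,600)))
cv2.imwrite('pics/cs.png',np.hstack([c(s,225,230,80,95,5),c(s,300,110,100,130,3.654)[:475]]))
E
python3 - <<'E'
import cv2,numpy as np
from h import *
t=cv2.imread('pics/top0.png');s=cv2.imread('pics/side0.png')
def masks(im):
    h=cv2.cvtColor(im,cv2.COLOR_BGR2HSV);H,S,V=cv2.split(h)
    return {'blue':((H>100)&(H<130)&(S>130)).astype(np.uint8),'or':(((H<15)|(H>172))&(S>110)&(V>80)).astype(np.uint8),'wh':((H>15)&(H<40)&(S>20)&(S<90)&(V>110)).astype(np.uint8),'dark':((V<45)).astype(np.uint8)}
for n,im,w in(('top',t,{'blue':(165,140,90,80),'or':(410,150,60,60),'wh':(285,160,70,60),'dark':(260,75,70,70)}),('side',s,{'blue':(225,235,80,55),'or':(345,115,45,30),'wh':(300,160,70,40),'dark':(210,165,90,65)})):
    M=masks(im)
    for k,(x,y,a,b) in w.items():
        m=np.zeros_like(M[k]);m[y:y+b,x:x+a]=M[k][y:y+b,x:x+a]
        cs=cv2.findContours(m,0,1)[0];c=max(cs,key=cv2.contourArea)
        print(n,k,cv2.contourArea(c),cv2.boundingRect(c),cv2.fitEllipse(cv2.convexHull(c)))
        if k=='dark':print(cv2.minAreaRect(c))
E
```

```text
top blue 1242.5 (181, 160, 41, 41) ((200.93601989746094, 179.78811645507812), (40.083553314208984, 40.74074172973633), 41.73540115356445)
top or 1214.0 (417, 161, 40, 40) ((436.0610656738281, 180.39755249023438), (39.89997100830078, 40.280784606933594), 162.32777404785156)
top wh 605.5 (307, 170, 29, 39) ((320.7388916015625, 186.8740692138672), (26.72469139099121, 41.65130615234375), 156.46485900878906)
top dark 2465.5 (270, 87, 52, 50) ((295.7645263671875, 112.07172393798828), (51.8426399230957, 179.70242309570312), 179.26922607421875)
((295.5, 111.5), (49.0, 51.0), 90.0)
side blue 1693.5 (234, 241, 55, 44) ((260.67254638671875, 262.7035217285156), (42.054969787597656, 53.98466491699219), 79.85545349121094)
side or 461.0 (350, 120, 34, 21) ((366.5241394042969, 130.86863708496094), (21.018142700195312, 32.96024703979492), 92.23699951171875)
side wh 915.0 (312, 164, 50, 30) ((336.3934020996094, 178.09490966796875), (29.427087783813477, 50.44923400878906), 80.61551666259766)
side dark 149.0 (220, 198, 35, 20) ((238.43650817871094, 207.24179077148438), (21.001720428466797, 34.324981689453125), 96.6214370727539)
((238.4312286376953, 204.2293701171875), (34.29018020629883, 17.43243980407715), 16.699243545532227)
```

View pics/ctop.png

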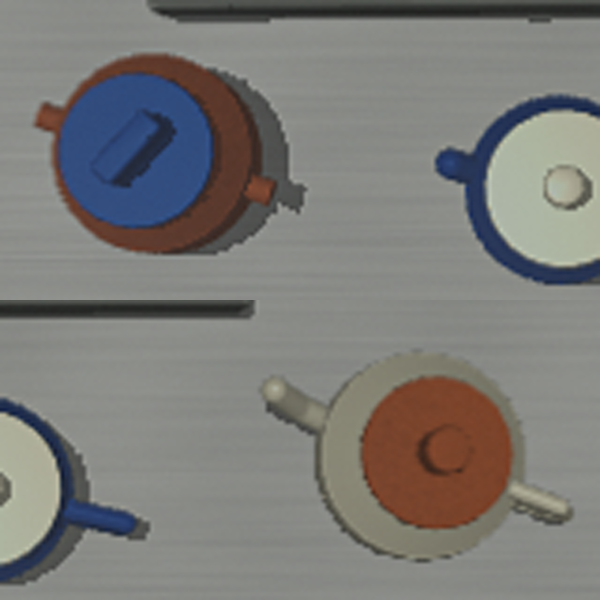

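View pics/cs.png

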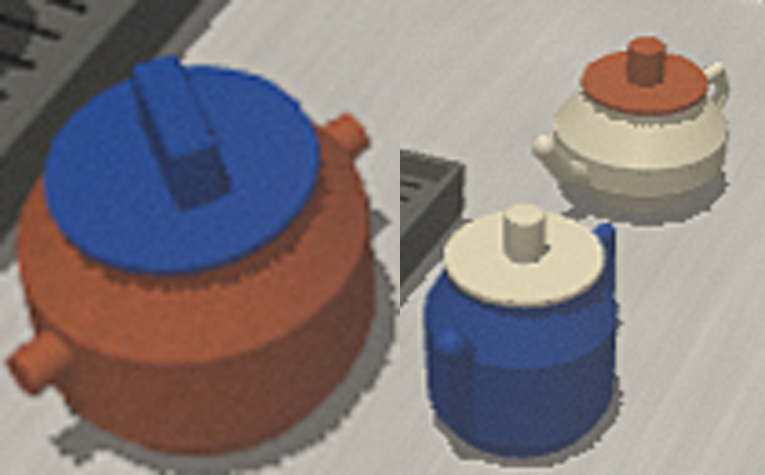

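```bash
python3 - <<'E'
from h import *
g=tri([(315.8,189),(439.7,180),(198.1,178.9)],[(333.7,168.3),(367.6,122),(259.4,251.6)])
print('grip tops W,O,B x y z gap\n',g.round(4))
# flange centres: top-view ellipse of flange, at flange-top plane
t=cv2.imread('pics/top0.png');h=cv2.cvtColor(t,cv2.COLOR_BGR2HSV)
B,G,R=[c.astype(int) for c in cv2.split(t)]
m=((R>140)&(G>130)).astype(np.uint8)
w=np.zeros_like(m);w[160:215,288:345]=m[160:215,288:345]
c=max(cv2.findContours(w,0,1)[0],key=cv2.contourArea);print(cv2.boundingRect(c),cv2.fitEllipse(cv2.convexHull(c)))
print(h[190,[295,325]],t[190,[295,305,325]])
for nm,uv,z in(('W',(316,190),.126),('O',(436.06,180.4),.096),('B',(200.9,179.8),.111)):
    p=plane('top',[uv],z)[0];print(nm,p.round(4), 'edge dia',np.linalg.norm(plane('top',[(uv[0]-20.1,uv[1])],z)-plane('top',[(uv[0]+20.1,uv[1])],z)))
# bar direction: ends of top in top picture
zt=g[2,2]
e=np.array([(94,164),(145,110)]);  # left long edge in crop
f=np.array([(125,184),(168,132)])
for q in(e,f):
    P=plane('top',q/3.75+[165,140],zt);d=P[1]-P[0];print('bar dir',np.degrees(np.arctan2(d[1],d[0])))
# mat
print('mat centre',plane('top',[(295.5,111.5)],.04))
for c in [(270,87),(322,87),(270,137),(322,137)]:print(plane('top',[c],.04)[0].round(4))
E
```

```text
grip tops W,O,B x y z gap
 [[ 0.4674 -0.0092  0.1535  0.0011]
 [ 0.4907 -0.3045  0.1255  0.0015]
 [ 0.4918  0.2667  0.1368  0.0009]]
(295, 170, 41, 41) ((314.87164306640625, 189.72584533691406), (41.006324768066406, 41.09653091430664), 47.012447357177734)
[[ 50  16 188]
 [ 36  30 177]] [[176 188 180]
 [163 181 172]
 [156 177 173]]
W [ 0.4671 -0.0098  0.126 ] edge dia 0.09503910823006508
O [ 0.4925 -0.303   0.096 ] edge dia 0.09889247800528682
B [0.492  0.2659 0.111 ] edge dia 0.09660612001462408
bar dir -42.93254583978652
bar dir -39.14469601416488
mat centre [[0.67254948 0.04178202 0.04      ]]
[0.736  0.1074 0.04  ]
[ 0.7364 -0.026   0.04  ]
[0.6067 0.1065 0.04  ]
[ 0.607 -0.026  0.04 ]
```

```bash
python3 - <<'E'
import cv2,numpy as np
t=cv2.imread('pics/top0.png');s=cv2.imread('pics/side0.png')
def c(i,x,y,w,h,k): return cv2.resize(i[y:y+h,x:x+w],None,fx=k,fy=k,interpolation=cv2.INTER_CUBIC)
cv2.imwrite('pics/c1.png',np.clip(np.vstack([c(t,195,60,200,90,4),c(s,180,140,200,100,4)[:, :][:240]]).astype(int)*2,0,255).astype(np.uint8)[:600])
E
```

```text
(no output)
```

View pics/c1.png

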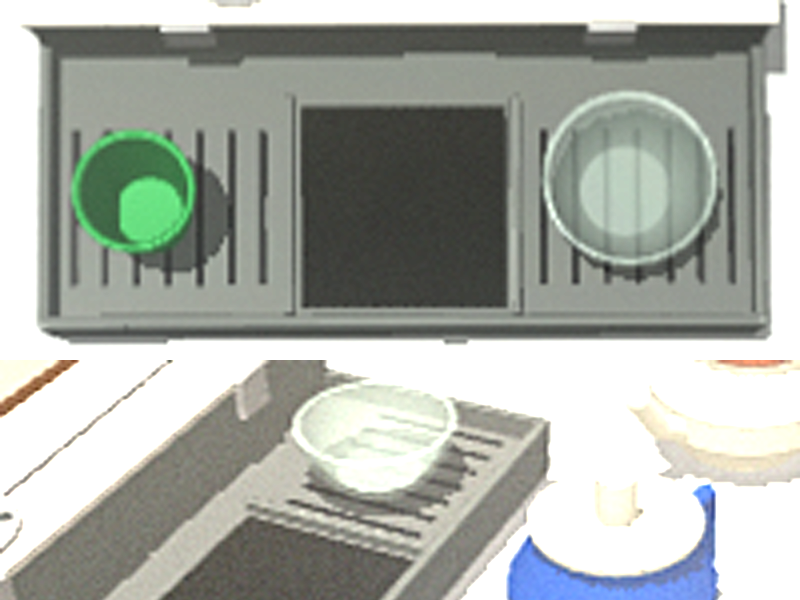

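Findings from the crops:
- **White lid:** on the blue pitcher, knob at top (316,189) and side (334,168).
- **Orange lid:** on the teapot, at top (440,180) and side (368,122).
- **Blue bar lid:** on the jar, at top (198,179) and side (259,252). The bar lies at about -41°.
- **Pitcher size:** triangulated grip tops are 0.154, 0.126 and 0.137. The 0.154 matches 120+36 mm, so the lidded pitcher is the right one.
- **Bay:** dark mat centre at top (296,111.5), about (0.672, 0.041).

Moving now, and turning the jaws to 49° on the way.

Emit:
move_arm:
  commands: [0.4,1,0.9,0,0,0.19,0.4,1,0.9,0,0,0.19,0.4,1,0.9,0,0,0.19,0.4,1,0.9,0,0,0.19]
  hand: 60
  squeeze: 25

```text
clock: 0.5
eef_pos: [0.2101, -0.5085, 0.3252]
ee_rot: [0.002, 0.91, 0.414, -0.0]
ft_force: [0.5, -0.8, -0.3]
width: 0.0655
```

```bash
python3 - <<'E'
from h import *
print(tri([(322,86.5),(322,136.7)],[(242,179.5),(284.2,188.3)]).round(4))
E
```

```text
[[ 7.392e-01 -2.600e-02  3.530e-02  5.000e-04]
 [ 6.083e-01 -2.520e-02  4.550e-02  3.200e-03]]
```

Emit:
move_arm:
  commands: [0.5,1,0,0,0,0.19,0.5,1,0,0,0,0.19,0.5,1,0,0,0,0.19,0.5,1,0,0,0,0.19]

```text
clock: 0.9
eef_pos: [0.2702, -0.3868, 0.3215]
ee_rot: [0.0, 0.747, 0.665, 0.0]
ft_force: [-0.3, -0.4, 0.3]
width: 0.0602
```

Emit:
move_arm:
  commands: [0.5,1,0,0,0,0.19,0.5,1,0,0,0,0.19,0.5,1,0,0,0,0.19,0.5,1,0,0,0,0.19]

```text
clock: 1.3
eef_pos: [0.3299, -0.2667, 0.3213]
ee_rot: [0.0, 0.518, 0.855, 0.0]
ft_force: [-0.3, -0.5, 0.7]
width: 0.0602
```

Emit:
move_arm:
  commands: [0.5,1,0,0,0,0.12,0.5,1,0,0,0,0.12,0.5,1,0,0,0,0.12,0.5,1,0,0,0,0.12]

```text
clock: 1.7
eef_pos: [0.3895, -0.1468, 0.3212]
ee_rot: [-0.0, 0.351, 0.936, 0.0]
ft_force: [1.4, -0.2, 1.0]
width: 0.0598
```

Emit:
move_arm:
  commands: [0.6,1,0,0,0,0,0.6,1,0,0,0,0,0.6,1,0,0,0,0,0.6,1,0,0,0,0,0.6,1,0,0,0,0]

```text
clock: 2.2
eef_pos: [0.4606, -0.0301, 0.321]
ee_rot: [-0.001, 0.354, 0.935, -0.0]
ft_force: [0.1, 0.3, 0.1]
width: 0.0599
```

Emit:
move_arm:
  commands: [0.056,0.17,-0.2,0,0,0,0.056,0.17,-0.6,0,0,0,0.056,0.17,-0.95,0,0,0,0.056,0.17,-0.95,0,0,0]

```text
clock: 2.6
eef_pos: [0.463, -0.01, 0.2015]
ee_rot: [-0.006, 0.356, 0.935, -0.001]
ft_force: [-0.8, 0.5, -0.8]
width: 0.0602
```

```bash
python3 - <<'E'
from h import *
t=env.capture('top')[:,:,::-1];s=env.capture('side')[:,:,::-1]
f=lambda i,x,y,w,h,k: cv2.resize(i[y:y+h,x:x+w],None,fx=k,fy=k)
cv2.imwrite('pics/d1.png',np.hstack([f(t,256,125,120,120,3.3),f(s,273,110,120,120,3.3)]))
print(env.get_state()['eef_pos'])
E
```

```text
[ 0.46722466 -0.01076215  0.2080881 ]
```

View pics/d1.png

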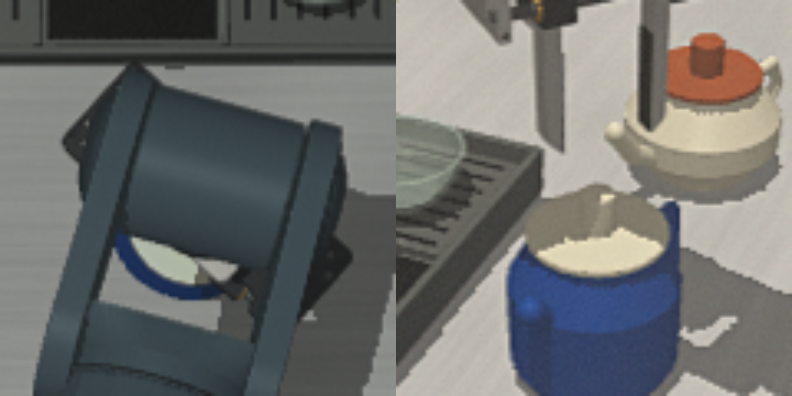

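The side crop shows the white knob midway between the fingers, so I'm descending and gripping.

Emit:
move_arm:
  commands: [0,0.01,-0.25,0,0,0,0,0.01,-0.5,0,0,0,0,0.01,-0.57,0,0,0,0,0.01,-0.57,0,0,0]

```text
clock: 3.1
eef_pos: [0.4681, -0.0089, 0.1403]
ee_rot: [0.0, 0.355, 0.935, 0.0]
ft_force: [-0.3, -0.2, 0.3]
width: 0.0595
```

Emit:
move_arm:
  commands: [0,0,0,0,0,0,0,0,0,0,0,0,0,0,0,0,0,0,0,0,0,0,0,0,0,0,0,0,0,0,0,0,0,0,0,0]
  hand: 15
  squeeze: 25

```text
clock: 3.7
eef_pos: [0.4677, -0.0082, 0.1395]
ee_rot: [0.0, 0.354, 0.935, 0.0]
ft_force: [-0.7, 0.6, 2.1]
width: 0.0255
```

Emit:
move_arm:
  commands: [0,0,0.1,0,0,0,0,0,0.25,0,0,0,0,0,0.5,0,0,0,0,0,0.75,0,0,0,0,0,1,0,0,0,0,0,1,0,0,0]

```text
clock: 4.3
eef_pos: [0.4696, -0.0088, 0.2641]
ee_rot: [0.004, 0.354, 0.935, 0.0]
ft_force: [0.6, -0.3, -1.5]
width: 0.0255
```

```bash
cat > snap.py <<'E'
import sys
from h import *
t=env.capture('top')[:,:,::-1];s=env.capture('side')[:,:,::-1]
n=sys.argv[1];tx,ty,sx,sy=map(int,sys.argv[2:6])
cv2.imwrite(f'pics/{n}t.png',t);cv2.imwrite(f'pics/{n}s.png',s)
f=lambda i,x,y: cv2.resize(i[max(y,0):y+120,max(x,0):x+120],(396,396),interpolation=cv2.INTER_CUBIC)
cv2.imwrite(f'pics/{n}.png',np.hstack([f(t,tx,ty),f(s,sx,sy)]))
st=env.get_state();print(st['clock'],st['eef_pos'].round(4),st['width'].round(4),st['ft_force'].round(2))
E
python3 snap.py d2 256 125 273 90
```

```text
Traceback (most recent call last):
  File "snap.py", line 8, in <module>
    st=env.get_state();print(st['clock'],st['eef_pos'].round(4),st['width'].round(4),st['ft_force'].round(2))
                                                                ^^^^^^^^^^^^^^^^^
AttributeError: 'float' object has no attribute 'round'
```

View pics/d2.png

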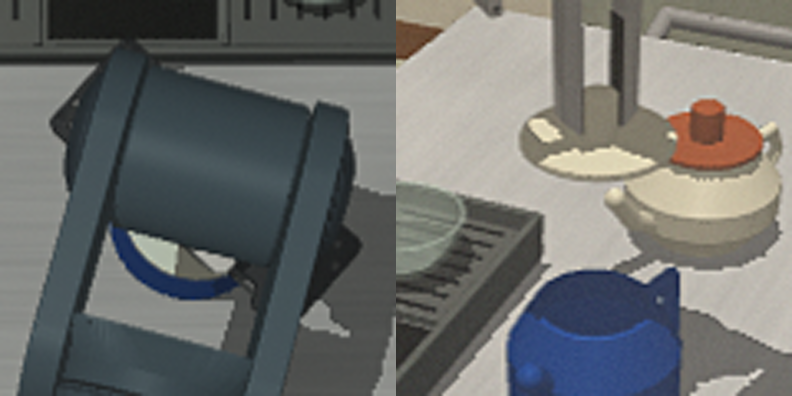

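The lid is held level and clear of the pitcher mouth. Next stop is the bay.

Emit:
move_arm:
  commands: [0.2,0.05,0,0,0,0,0.5,0.12,0,0,0,0,0.85,0.2,0,0,0,0,0.85,0.2,0,0,0,0]

```text
clock: 4.8
eef_pos: [0.5707, 0.0166, 0.2543]
ee_rot: [-0.003, 0.354, 0.935, -0.0]
ft_force: [-1.0, -0.9, -2.5]
width: 0.0253
```

Emit:
move_arm:
  commands: [0.35,0.08,0,0,0,0,0.65,0.16,0,0,0,0,0.85,0.21,0,0,0,0,0.85,0.21,0,0,0,0,0.85,0.21,0,0,0,0]

```text
clock: 5.3
eef_pos: [0.67, 0.041, 0.2568]
ee_rot: [-0.002, 0.354, 0.935, -0.001]
ft_force: [-0.3, 0.6, -1.4]
width: 0.0257
```

```bash
sed -i "s/st\['width'\].round(4)/round(st['width'],4)/" snap.py; python3 snap.py d3 236 50 180 120
```

```text
5.4 [0.67   0.0407 0.2581] 0.0252 [-0.03  0.42 -1.41]
```

View pics/d3.png

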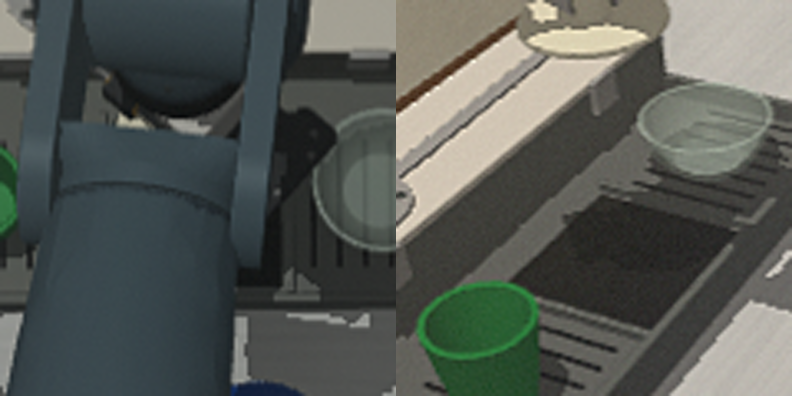

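Emit:
move_arm:
  commands: [0,0,-0.3,0,0,0,0,0,-0.65,0,0,0,0,0,-0.95,0,0,0,0,0,-1,0,0,0,0,0,-1,0,0,0]

```text
clock: 5.9
eef_pos: [0.6702, 0.0408, 0.1384]
ee_rot: [-0.001, 0.354, 0.935, -0.0]
ft_force: [-0.2, -0.3, -1.1]
width: 0.0253
```

```bash
python3 snap.py d4 236 50 180 120
```

```text
6.0 [0.6727 0.0407 0.1419] 0.0262 [-0.26 -0.74 -0.86]
```

View pics/d4.png

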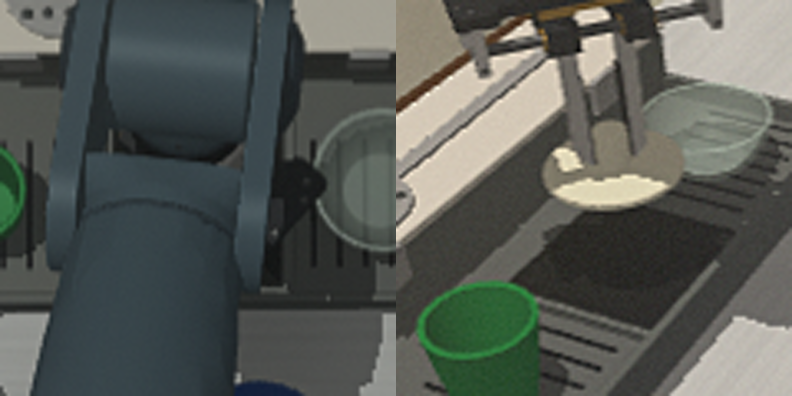

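Emit:
move_arm:
  commands: [0,0,-0.2,0,0,0,0,0,-0.4,0,0,0,0,0,-0.5,0,0,0,0,0,-0.55,0,0,0,0,0,-0.58,0,0,0,0,0,-0.58,0,0,0]

```text
clock: 6.6
eef_pos: [0.6721, 0.0409, 0.0704]
ee_rot: [0.001, 0.354, 0.935, 0.0]
ft_force: [0.4, 0.5, -1.1]
width: 0.0258
```

Emit:
move_arm:
  commands: [0,0,-0.012,0,0,0,0,0,-0.02,0,0,0,0,0,-0.02,0,0,0,0,0,-0.02,0,0,0]

```text
clock: 7.0
eef_pos: [0.672, 0.0409, 0.0678]
ee_rot: [0.001, 0.354, 0.935, 0.0]
ft_force: [0.6, -0.3, -0.9]
width: 0.0257
```

Emit:
move_arm:
  commands: [0,0,-0.01,0,0,0,0,0,-0.02,0,0,0,0,0,-0.02,0,0,0,0,0,-0.02,0,0,0]

```text
clock: 7.4
eef_pos: [0.6721, 0.0409, 0.0678]
ee_rot: [0.0, 0.354, 0.935, -0.0]
ft_force: [-6.5, 0.3, 13.4]
width: 0.0256
```

```bash
python3 snap.py d5 236 50 180 120
```

```text
7.5 [0.6721 0.0409 0.0677] 0.0255 [-6.51  0.14 12.7 ]
```

View pics/d5.png

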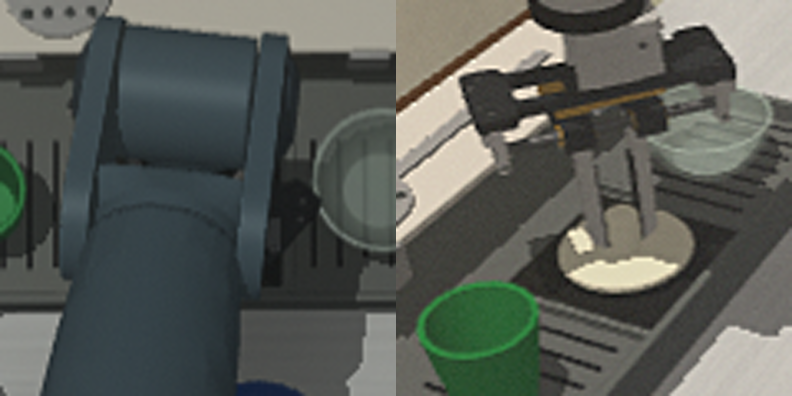

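Contact registered (13 N) and the lid is on the mat. Releasing.

Emit:
move_arm:
  commands: [0,0,0.02,0,0,0,0,0,0.02,0,0,0,0,0,0.02,0,0,0,0,0,0.02,0,0,0,0,0,0.02,0,0,0]
  hand: 55

```text
clock: 8.0
eef_pos: [0.6712, 0.041, 0.0666]
ee_rot: [-0.0, 0.354, 0.935, -0.0]
ft_force: [-0.2, -0.1, -0.5]
width: 0.0547
```

Emit:
move_arm:
  commands: [0,0,0.2,0,0,0,0,0,0.6,0,0,0,0,0,1,0,0,0,0,0,1,0,0,0]

```text
clock: 8.4
eef_pos: [0.6759, 0.0406, 0.1962]
ee_rot: [0.007, 0.354, 0.935, 0.002]
ft_force: [0.7, -0.0, 0.7]
width: 0.0551
```

Emit:
move_arm:
  commands: [-0.6,0.6,0.8,0,0,0,-0.6,0.6,0.8,0,0,0,-0.6,0.6,0.8,0,0,0,-0.6,0.6,0.8,0,0,0]

```text
clock: 8.8
eef_pos: [0.5997, 0.1152, 0.2878]
ee_rot: [0.004, 0.353, 0.936, 0.002]
ft_force: [0.4, -0.7, 0.8]
width: 0.055
```

Emit:
move_arm:
  commands: [-0.85,0.9,0,0,0,0,-0.85,0.9,0,0,0,0,-0.85,0.9,0,0,0,0,-0.85,0.9,0,0,0,0]

```text
clock: 9.2
eef_pos: [0.4944, 0.2235, 0.2813]
ee_rot: [-0.001, 0.352, 0.936, -0.0]
ft_force: [0.7, 0.6, 0.9]
width: 0.0551
```

```bash
python3 snap.py d6 256 50 220 150
```

```text
9.3 [0.4971 0.221  0.2817] 0.0551 [-0.43  0.2  -0.32]
```

View pics/d6t.png

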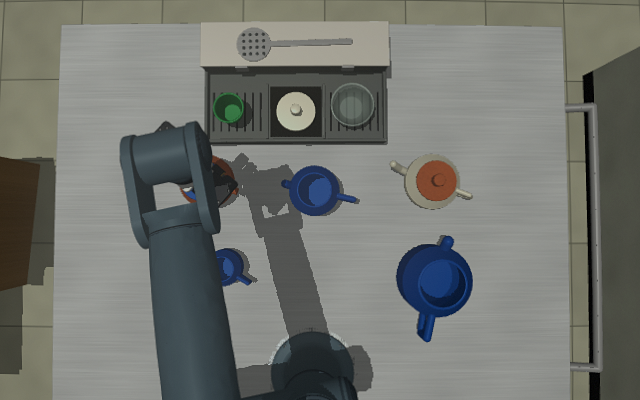

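View pics/d6s.png

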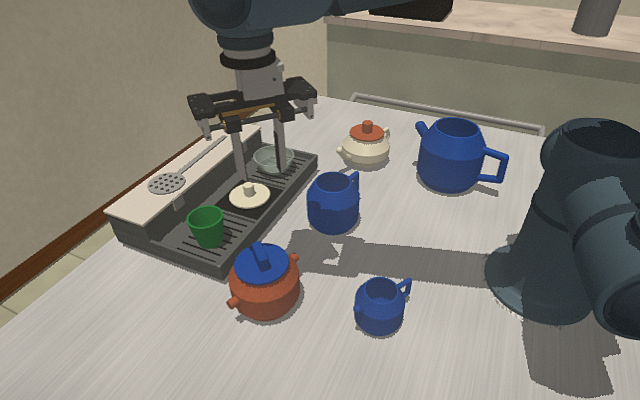

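The white lid lies in the bay (top (296,111)), and the pitcher is open at top (315,190) and side (334,186). The arm is clear of the pitcher, so I'm measuring its rim.

```bash
python3 - <<'E'
import cv2,numpy as np
t=cv2.imread('pics/d6t.png');s=cv2.imread('pics/d6s.png')
f=lambda i,x,y,w,h:np.clip(cv2.resize(i[y:y+h,x:x+w],(400,400),interpolation=cv2.INTER_CUBIC).astype(int)*1.6,0,255).astype(np.uint8)
cv2.imwrite('pics/p1.png',np.hstack([f(t,285,160,60,60),f(s,300,155,60,60)]))
E
```

```text
(no output)
```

View pics/p1.png

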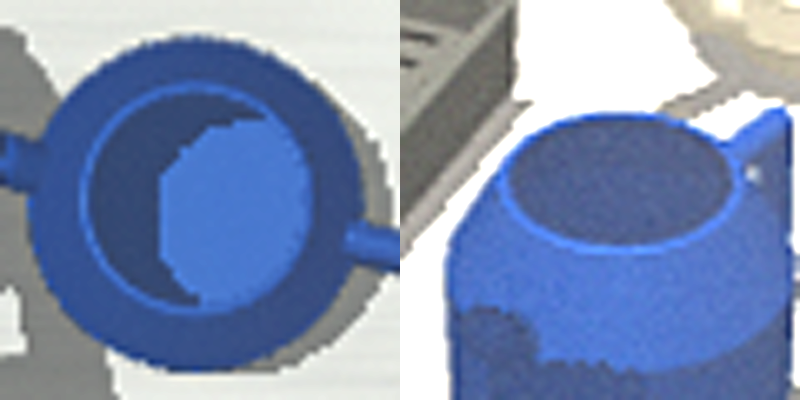

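```bash
python3 - <<'E'
from h import *
print(tri([(314.4,189.6)],[(332.9,182.3)]).round(4)); print(plane('top',[(314.4,189.6)],.12).round(4), plane('side',[(332.9,182.3)],.12).round(4))
# mean of body circle low check & white lid in bay
print('bay lid',plane('top',[(296,111.5)],.054).round(4))
E
```

```text
[[ 0.468  -0.0063  0.117   0.0011]]
[[ 0.4683 -0.006   0.12  ]] [[ 0.4657 -0.0025  0.12  ]]
bay lid [[0.6696 0.0401 0.054 ]]
```

Emit:
move_arm:
  commands: [-0.05,0.378,-0.1,0,0,0,-0.05,0.378,-0.4,0,0,0,-0.05,0.378,-0.75,0,0,0,-0.05,0.378,-0.75,0,0,0,-0.05,0.378,-0.75,0,0,0]

```text
clock: 9.8
eef_pos: [0.492, 0.2652, 0.1925]
ee_rot: [-0.001, 0.355, 0.935, -0.001]
ft_force: [0.5, 0.1, 1.3]
width: 0.0552
```

```bash
python3 snap.py d7 146 120 205 195
```

```text
9.9 [0.4934 0.266  0.1953] 0.0547 [-0.52 -0.12 -0.35]
```

View pics/d7.png

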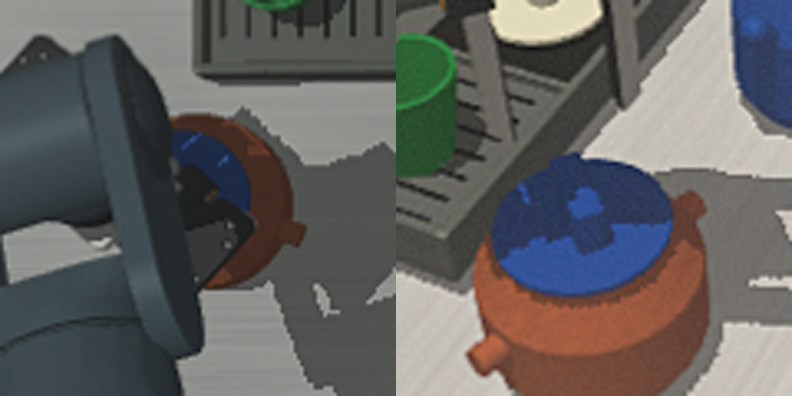

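The blue bar lies between and across the fingers. Descending.

Emit:
move_arm:
  commands: [0,0,-0.25,0,0,0,0,0,-0.45,0,0,0,0,0,-0.56,0,0,0,0,0,-0.56,0,0,0]

```text
clock: 10.3
eef_pos: [0.4914, 0.266, 0.1256]
ee_rot: [-0.0, 0.354, 0.935, -0.0]
ft_force: [-0.4, -0.5, -0.3]
width: 0.0551
```

Emit:
move_arm:
  commands: [0,0,0,0,0,0,0,0,0,0,0,0,0,0,0,0,0,0,0,0,0,0,0,0,0,0,0,0,0,0,0,0,0,0,0,0]
  hand: 8

```text
clock: 10.9
eef_pos: [0.4916, 0.2664, 0.1262]
ee_rot: [0.0, 0.354, 0.935, 0.0]
ft_force: [-0.2, -0.6, 0.9]
width: 0.0177
```

Emit:
move_arm:
  commands: [0,0,0.1,0,0,0,0,0,0.25,0,0,0,0,0,0.5,0,0,0,0,0,0.75,0,0,0,0,0,1,0,0,0,0,0,1,0,0,0]

```text
clock: 11.5
eef_pos: [0.4938, 0.2672, 0.2516]
ee_rot: [0.004, 0.354, 0.935, 0.003]
ft_force: [0.7, 0.5, -2.2]
width: 0.018
```

Emit:
move_arm:
  commands: [-0.03,-0.3,0,0,0,0,-0.06,-0.65,0,0,0,0,-0.07,-0.95,0,0,0,0,-0.07,-0.95,0,0,0,0]

```text
clock: 11.9
eef_pos: [0.4823, 0.1494, 0.2445]
ee_rot: [-0.001, 0.356, 0.934, -0.001]
ft_force: [0.1, 0.4, -1.0]
width: 0.0177
```

Emit:
move_arm:
  commands: [-0.03,-0.3,0,0,0,0,-0.06,-0.65,0,0,0,0,-0.07,-0.95,0,0,0,0,-0.07,-0.95,0,0,0,0]

```text
clock: 12.3
eef_pos: [0.4742, 0.0359, 0.2449]
ee_rot: [-0.001, 0.356, 0.934, -0.0]
ft_force: [0.9, -0.1, -2.0]
width: 0.0178
```

```bash
python3 snap.py d8 147 120 240 100
```

```text
12.4 [0.4743 0.0385 0.2451] 0.0181 [-0.09  0.5  -1.2 ]
```

View pics/d8.png

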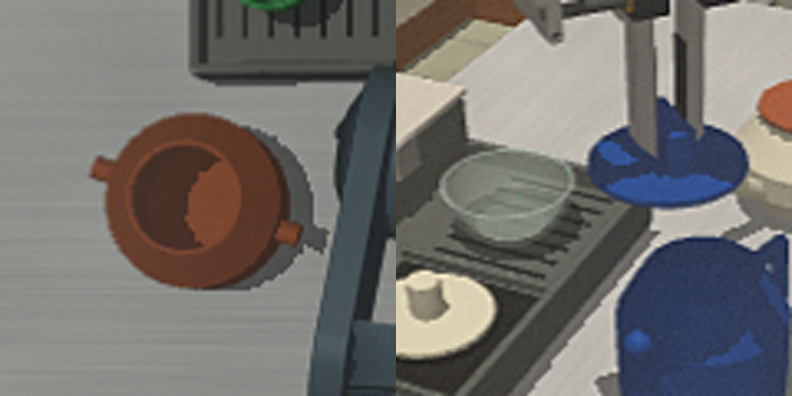

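```bash
python3 - <<'E'
from h import *
print(proj('side',[(.4743,.0385,.2451-.0285+.014),(.4743,.0385,.2451-.0285+.0095)]), plane('side',[(322.7,149.5)],.228))
uv=(203.7,179.5);print('jar',plane('top',[uv],.105).round(4))
s=cv2.imread('pics/d8s.png');cv2.imwrite('pics/j1.png',cv2.resize(s[230:330,220:310],None,fx=6,fy=6,interpolation=cv2.INTER_CUBIC))
E
```

```text
[[321.22849496 147.68631776]
 [321.25812237 149.60085666]] [[0.47042603 0.03984226 0.228     ]]
jar [[0.4931 0.2605 0.105 ]]
```

View pics/j1.png

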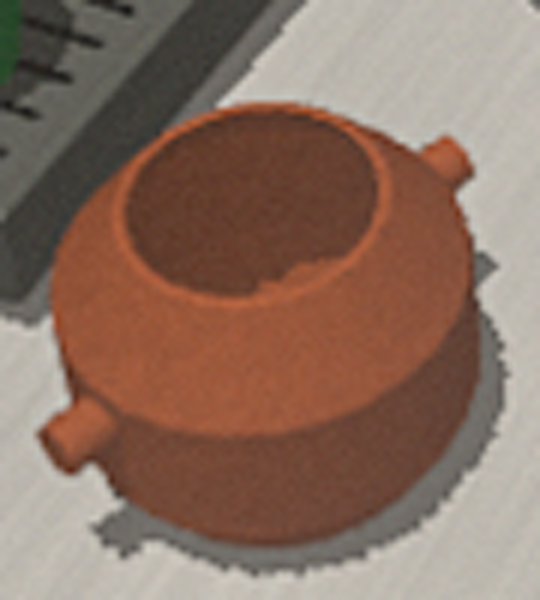

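Emit:
move_arm:
  commands: [-0.025,-0.2,0,0,0,0,-0.054,-0.37,0,0,0,0,-0.054,-0.37,-0.25,0,0,0,-0.054,-0.37,-0.5,0,0,0,-0.054,-0.37,-0.68,0,0,0,-0.054,-0.37,-0.68,0,0,0,-0.054,-0.37,-0.68,0,0,0]

```text
clock: 13.1
eef_pos: [0.4682, -0.005, 0.1644]
ee_rot: [-0.0, 0.353, 0.935, 0.0]
ft_force: [0.3, -0.4, -0.7]
width: 0.0178
```

```bash
python3 snap.py d9 256 120 270 130;  python3 - <<'E'
from h import *
print('jar',tri([(203.7,179.5)],[(262.3,264)]).round(4),plane('side',[(262.3,264)],.105).round(4))
E
```

```text
13.2 [ 0.4693 -0.0057  0.1658] 0.0176 [ 1.62 -0.22 -1.11]
jar [[0.4933 0.2616 0.0991 0.0005]] [[0.4897 0.266  0.105 ]]
```

View pics/d9.png

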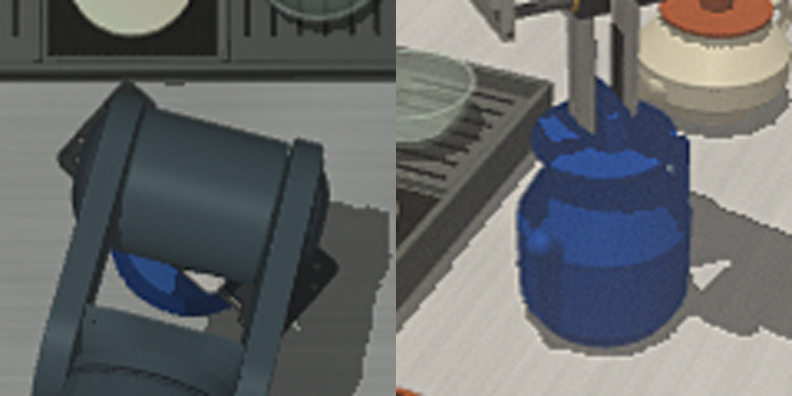

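The lid looks centred over the pitcher in the side view (flange about x=607, body about 604). Lowering.

Emit:
move_arm:
  commands: [0,0,-0.06,0,0,0,0,0,-0.11,0,0,0,0,0,-0.15,0,0,0,0,0,-0.18,0,0,0,0,0,-0.19,0,0,0,0,0,-0.19,0,0,0]

```text
clock: 13.8
eef_pos: [0.4682, -0.0061, 0.1415]
ee_rot: [0.0, 0.354, 0.935, 0.0]
ft_force: [-0.4, 0.4, -0.4]
width: 0.0174
```

Emit:
move_arm:
  commands: [0,0,-0.01,0,0,0,0,0,-0.015,0,0,0,0,0,-0.015,0,0,0]

```text
clock: 14.1
eef_pos: [0.4686, -0.0062, 0.1411]
ee_rot: [0.0, 0.354, 0.935, -0.0]
ft_force: [-3.2, 0.5, 7.8]
width: 0.0176
```

Emit:
move_arm:
  commands: [0,0,0,0,0,0,0,0,0,0,0,0,0,0,0,0,0,0,0,0,0,0,0,0,0,0,0,0,0,0]
  hand: 55

```text
clock: 14.6
eef_pos: [0.4681, -0.0061, 0.1395]
ee_rot: [-0.0, 0.354, 0.935, -0.0]
ft_force: [-0.3, 0.2, 0.6]
width: 0.0537
```

Emit:
move_arm:
  commands: [0,0,0.2,0,0,0,0,0,0.6,0,0,0,0,0,1,0,0,0,0,0,1,0,0,0]

```text
clock: 15.0
eef_pos: [0.4717, -0.007, 0.2673]
ee_rot: [0.007, 0.354, 0.935, 0.001]
ft_force: [0.0, 0.3, 0.9]
width: 0.055
```

Emit:
move_arm:
  commands: [0.1,-0.9,0,0,0,0,0.1,-0.9,0,0,0,0,0.1,-0.9,0,0,0,0,0.1,-0.9,0,0,0,0]

```text
clock: 15.4
eef_pos: [0.4798, -0.1151, 0.2588]
ee_rot: [-0.001, 0.355, 0.935, 0.0]
ft_force: [-0.0, 0.7, -0.4]
width: 0.0548
```

Emit:
move_arm:
  commands: [0.1,-0.9,0,0,0,0,0.1,-0.9,0,0,0,0,0.1,-0.9,0,0,0,0,0.1,-0.9,0,0,0,0]

```text
clock: 15.8
eef_pos: [0.4921, -0.2217, 0.259]
ee_rot: [-0.001, 0.355, 0.935, 0.0]
ft_force: [-0.6, 0.5, 0.4]
width: 0.0547
```

```bash
python3 snap.py e1 256 130 280 120
```

```text
15.9 [ 0.4921 -0.2203  0.2592] 0.0552 [0.37 0.73 0.37]
```

View pics/e1.png

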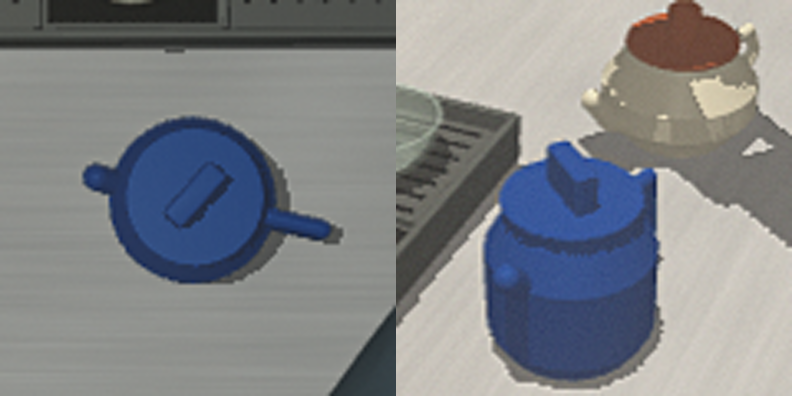

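The blue lid sits flat and centred on the pitcher: flange centre at top (315.8,189.7), mouth at (314.4,189.6). The orange lid is next.

Emit:
move_arm:
  commands: [0,-0.4,0,0,0,0,0,-0.68,-0.2,0,0,0,0,-0.68,-0.5,0,0,0,0,-0.68,-0.6,0,0,0,0,-0.68,-0.6,0,0,0]

```text
clock: 16.4
eef_pos: [0.4913, -0.301, 0.1855]
ee_rot: [-0.002, 0.353, 0.936, 0.001]
ft_force: [0.3, -0.1, -0.4]
width: 0.0548
```

```bash
python3 snap.py e2 376 120 310 70
```

```text
16.5 [ 0.4929 -0.3027  0.189 ] 0.0549 [-0.04  0.06 -0.36]
```

View pics/e2.png

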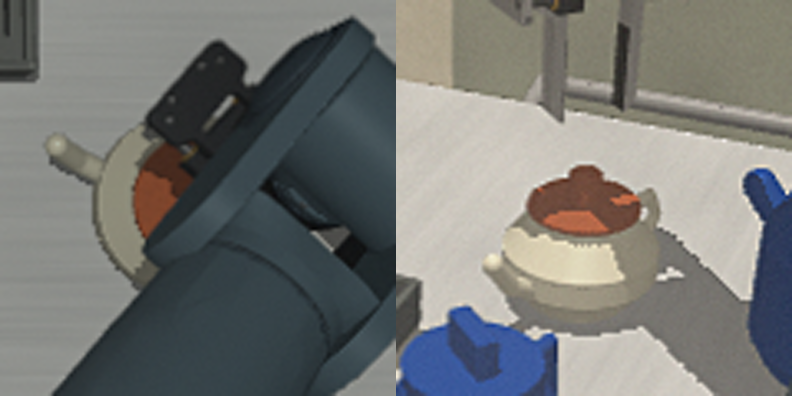

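Emit:
move_arm:
  commands: [0,0,-0.25,0,0,0,0,0,-0.5,0,0,0,0,0,-0.64,0,0,0,0,0,-0.64,0,0,0]

```text
clock: 16.9
eef_pos: [0.4919, -0.3024, 0.1102]
ee_rot: [-0.001, 0.354, 0.935, 0.0]
ft_force: [-0.2, 0.1, -0.7]
width: 0.0551
```

Emit:
move_arm:
  commands: [0,0,0,0,0,0,0,0,0,0,0,0,0,0,0,0,0,0,0,0,0,0,0,0,0,0,0,0,0,0,0,0,0,0,0,0]
  hand: 18

```text
clock: 17.5
eef_pos: [0.4927, -0.3044, 0.1122]
ee_rot: [0.001, 0.354, 0.935, -0.0]
ft_force: [-1.3, -0.3, 6.8]
width: 0.0294
```

Emit:
move_arm:
  commands: [0,0,0.1,0,0,0,0,0,0.25,0,0,0,0,0,0.5,0,0,0,0,0,0.75,0,0,0,0,0,1,0,0,0,0,0,1,0,0,0]

```text
clock: 18.1
eef_pos: [0.4939, -0.3052, 0.2361]
ee_rot: [0.004, 0.354, 0.935, -0.002]
ft_force: [0.1, -0.6, -0.3]
width: 0.0294
```

Emit:
move_arm:
  commands: [0,0.3,0.1,0,0,0,0,0.65,0.15,0,0,0,0,0.95,0.15,0,0,0,0,0.95,0.15,0,0,0]

```text
clock: 18.5
eef_pos: [0.4914, -0.186, 0.2474]
ee_rot: [-0.001, 0.352, 0.936, 0.001]
ft_force: [-0.3, -0.3, -1.9]
width: 0.0295
```

Emit:
move_arm:
  commands: [0,0.3,0,0,0,0,0,0.65,0,0,0,0,0,0.95,0,0,0,0,0,0.95,0,0,0,0]

```text
clock: 18.9
eef_pos: [0.4914, -0.073, 0.2474]
ee_rot: [-0.001, 0.352, 0.936, 0.0]
ft_force: [0.3, -0.4, -1.8]
width: 0.0291
```

```bash
python3 snap.py e3 376 120 310 70
```

```text
19.0 [ 0.4918 -0.0758  0.2478] 0.0294 [-0.18 -0.49 -1.78]
```

View pics/e3s.png

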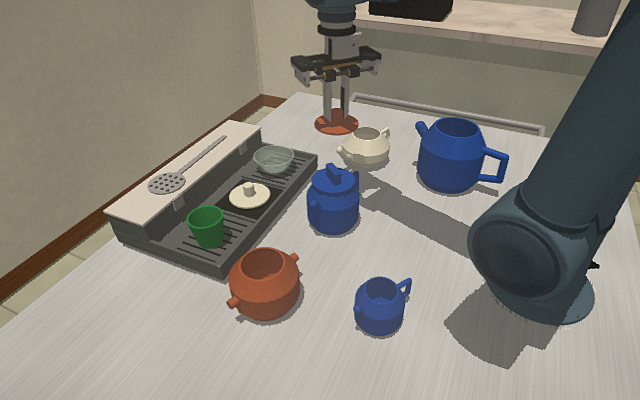

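View pics/e3.png

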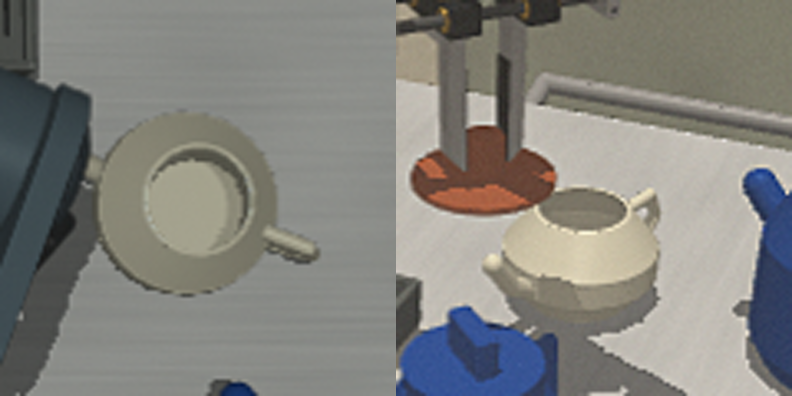

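Emit:
move_arm:
  commands: [0,0.3,0,0,0,0,0,0.65,0,0,0,0,0,0.95,0,0,0,0,0,0.95,0,0,0,0]

```text
clock: 19.4
eef_pos: [0.4921, 0.0397, 0.2483]
ee_rot: [-0.001, 0.353, 0.936, 0.0]
ft_force: [-0.2, 0.0, -2.4]
width: 0.0294
```

Emit:
move_arm:
  commands: [0,0.3,0,0,0,0,0,0.65,0,0,0,0,0,0.95,0,0,0,0,0,0.95,0,0,0,0]

```text
clock: 19.8
eef_pos: [0.4925, 0.1533, 0.2483]
ee_rot: [-0.0, 0.353, 0.936, -0.0]
ft_force: [-0.6, -0.7, -1.2]
width: 0.0293
```

Emit:
move_arm:
  commands: [0.01,0.3,0,0,0,0,0.01,0.6,0,0,0,0,0.01,0.9,0,0,0,0,0.01,0.9,-0.2,0,0,0,0.01,0.9,-0.5,0,0,0,0.01,0.9,-0.75,0,0,0,0.01,0.9,-0.75,0,0,0,0.01,0.9,-0.75,0,0,0]

```text
clock: 20.6
eef_pos: [0.4942, 0.2587, 0.1589]
ee_rot: [-0.0, 0.355, 0.935, -0.0]
ft_force: [0.6, 0.3, -0.5]
width: 0.0297
```

```bash
python3 snap.py e4 146 120 205 195;  python3 - <<'E'
from h import *
print('teapot',tri([(436.5,180.6)],[(367.7,134.2)]).round(4),plane('top',[(436.5,180.6)],.09).round(4))
E
```

```text
20.7 [0.4952 0.2597 0.161 ] 0.0295 [ 1.13  0.39 -1.34]
teapot [[ 0.4906 -0.3075  0.0852  0.0045]] [[ 0.4925 -0.3056  0.09  ]]
```

View pics/e4.png

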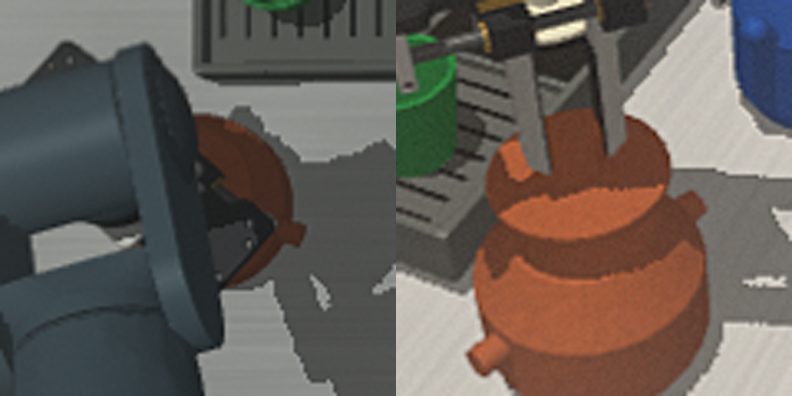

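```bash
python3 - <<'E'
from h import *
print(proj('side',[(.4932,.261,.105),(.4932,.261,.1435),(.4952,.2597,.1435)]).round(1), 'seen rim (262.3,264), seen flange centre',205+(578-396)/3.3,195+(109+241)/2/3.3)
E
```

```text
[[262.1 261.6]
 [259.8 246.6]
 [259.2 245.8]] seen rim (262.3,264), seen flange centre 260.1515151515151 248.03030303030303
```

Emit:
move_arm:
  commands: [0,0,-0.07,0,0,0,0,0,-0.14,0,0,0,0,0,-0.2,0,0,0,0,0,-0.24,0,0,0,0,0,-0.26,0,0,0,0,0,-0.26,0,0,0]

```text
clock: 21.3
eef_pos: [0.4934, 0.2604, 0.1276]
ee_rot: [0.0, 0.354, 0.935, -0.0]
ft_force: [-0.2, -0.3, -1.7]
width: 0.0297
```

Past rim level with no contact, so the plug is in the mouth. Lowering the last 2 mm.

Emit:
move_arm:
  commands: [0,0,-0.01,0,0,0,0,0,-0.018,0,0,0,0,0,-0.018,0,0,0]

```text
clock: 21.6
eef_pos: [0.4937, 0.2605, 0.1272]
ee_rot: [0.0, 0.354, 0.935, 0.0]
ft_force: [-3.8, -0.9, 7.6]
width: 0.0296
```

Emit:
move_arm:
  commands: [0,0,0.01,0,0,0,0,0,0.01,0,0,0,0,0,0.01,0,0,0,0,0,0.01,0,0,0,0,0,0.01,0,0,0]
  hand: 55

```text
clock: 22.1
eef_pos: [0.4933, 0.2603, 0.1265]
ee_rot: [-0.0, 0.354, 0.935, -0.0]
ft_force: [-0.7, -0.3, 0.5]
width: 0.0548
```

Emit:
move_arm:
  commands: [0,0,0.2,0,0,0,0,0,0.6,0,0,0,0,0,1,0,0,0,0,0,1,0,0,0]

```text
clock: 22.5
eef_pos: [0.4971, 0.2615, 0.2549]
ee_rot: [0.006, 0.354, 0.935, 0.004]
ft_force: [0.3, 0.1, 0.5]
width: 0.0546
```

Emit:
move_arm:
  commands: [0.74,-0.9,0,0,0,0,0.74,-0.9,0,0,0,0,0.74,-0.9,0,0,0,0,0.74,-0.9,0,0,0,0]

```text
clock: 22.9
eef_pos: [0.5841, 0.1488, 0.2456]
ee_rot: [-0.0, 0.357, 0.934, -0.001]
ft_force: [-1.4, -0.4, 0.0]
width: 0.0549
```

Emit:
move_arm:
  commands: [0.74,-0.92,0,0,0,0,0.74,-0.92,0,0,0,0,0.74,-0.92,0,0,0,0,0.74,-0.92,-0.4,0,0,0,0.74,-0.92,-0.7,0,0,0,0.74,-0.92,-0.7,0,0,0]

```text
clock: 23.5
eef_pos: [0.6663, 0.0427, 0.1551]
ee_rot: [-0.006, 0.354, 0.935, -0.002]
ft_force: [-0.8, 0.2, -0.7]
width: 0.0549
```

```bash
python3 snap.py e5 146 120 180 100
```

```text
23.6 [0.6704 0.0427 0.1624] 0.055 [-0.32 -0.29  0.7 ]
```

View pics/e5.png

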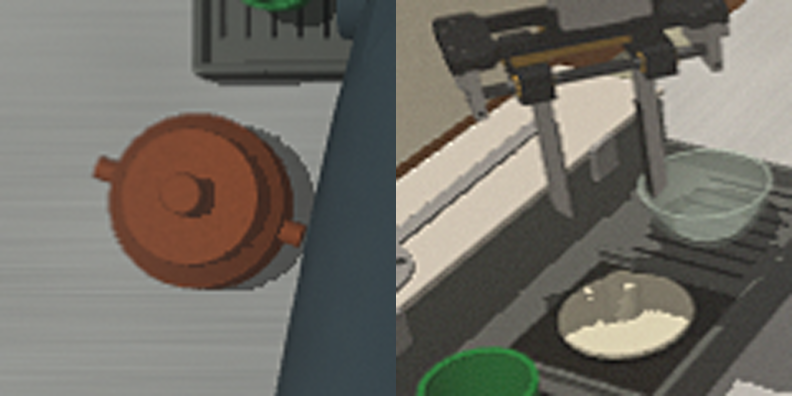

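View pics/e5s.png

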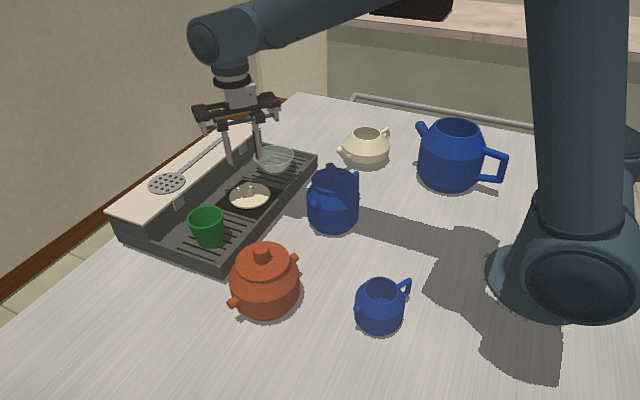

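The jar wears its lid flat. Taking the white lid from the bay again.

Emit:
move_arm:
  commands: [0.01,-0.01,-0.25,0,0,0,0.01,-0.01,-0.5,0,0,0,0.01,-0.01,-0.7,0,0,0,0.01,-0.01,-0.76,0,0,0,0.01,-0.01,-0.76,0,0,0]

```text
clock: 24.1
eef_pos: [0.6728, 0.0411, 0.0728]
ee_rot: [0.001, 0.354, 0.935, 0.0]
ft_force: [-0.6, 0.4, -0.3]
width: 0.055
```

Emit:
move_arm:
  commands: [0,0,-0.04,0,0,0,0,0,-0.04,0,0,0,0,0,-0.04,0,0,0]

```text
clock: 24.4
eef_pos: [0.6729, 0.0407, 0.0681]
ee_rot: [0.001, 0.354, 0.935, 0.0]
ft_force: [0.3, -1.3, 1.1]
width: 0.055
```

Emit:
move_arm:
  commands: [0,0,0,0,0,0,0,0,0,0,0,0,0,0,0,0,0,0,0,0,0,0,0,0,0,0,0,0,0,0,0,0,0,0,0,0]
  hand: 15

```text
clock: 25.0
eef_pos: [0.6722, 0.0407, 0.0667]
ee_rot: [0.0, 0.354, 0.935, -0.0]
ft_force: [-1.0, -0.7, 1.4]
width: 0.0253
```

Emit:
move_arm:
  commands: [0,0,0.1,0,0,0,0,0,0.25,0,0,0,0,0,0.5,0,0,0,0,0,0.75,0,0,0,0,0,1,0,0,0,0,0,1,0,0,0]

```text
clock: 25.6
eef_pos: [0.6756, 0.0405, 0.1942]
ee_rot: [0.006, 0.354, 0.935, 0.002]
ft_force: [0.6, -0.6, -1.2]
width: 0.0257
```

Emit:
move_arm:
  commands: [0,0,0.25,0,0,0,0,0,0.5,0,0,0,0,0,0.6,0,0,0,0,0,0.6,0,0,0]

```text
clock: 26.0
eef_pos: [0.6729, 0.0406, 0.2603]
ee_rot: [0.002, 0.354, 0.935, 0.0]
ft_force: [1.0, 0.0, -2.4]
width: 0.0257
```

Emit:
move_arm:
  commands: [-0.15,-0.3,0,0,0,0,-0.33,-0.65,0,0,0,0,-0.5,-0.96,0,0,0,0,-0.5,-0.96,0,0,0,0]

```text
clock: 26.4
eef_pos: [0.6094, -0.0779, 0.2559]
ee_rot: [-0.002, 0.356, 0.934, -0.001]
ft_force: [0.2, 0.8, -1.6]
width: 0.0254
```

Emit:
move_arm:
  commands: [-0.15,-0.3,0,0,0,0,-0.33,-0.65,0,0,0,0,-0.5,-0.96,0,0,0,0,-0.5,-0.96,0,0,0,0]

```text
clock: 26.8
eef_pos: [0.5499, -0.1924, 0.2565]
ee_rot: [-0.002, 0.356, 0.934, -0.0]
ft_force: [1.0, 1.3, -2.2]
width: 0.0258
```

Emit:
move_arm:
  commands: [-0.15,-0.3,0,0,0,0,-0.33,-0.65,0,0,0,0,-0.5,-0.96,-0.2,0,0,0,-0.5,-0.96,-0.5,0,0,0,-0.5,-0.96,-0.8,0,0,0,-0.5,-0.96,-0.9,0,0,0,-0.5,-0.96,-0.9,0,0,0]

```text
clock: 27.5
eef_pos: [0.4913, -0.3027, 0.1476]
ee_rot: [-0.003, 0.354, 0.935, 0.001]
ft_force: [-0.8, 0.7, -1.1]
width: 0.0256
```

```bash
python3 snap.py e6 376 120 310 70; python3 - <<'E'
from h import *
p=env.get_state()['eef_pos'];print(proj('side',[(.492,-.306,.09),p-[0,0,.0168]]).round(1),'rim seen (367.7,134.2)')
E
```

```text
27.6 [ 0.4932 -0.3047  0.1518] 0.0254 [ 0.69 -0.91 -1.78]
[[366.4 132.8]
 [366.7 118.8]] rim seen (367.7,134.2)
```

View pics/e6.png

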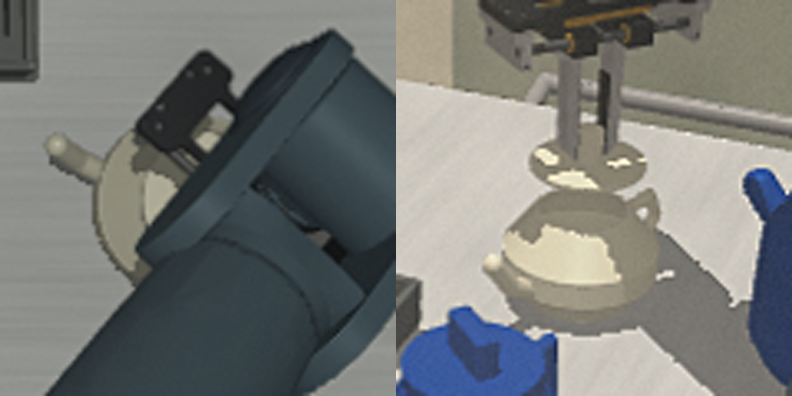

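The white lid is centred over the mouth: flange at side x=368.2, rim at 367.7. Lowering.

Emit:
move_arm:
  commands: [0,-0.01,-0.08,0,0,0,0,-0.01,-0.16,0,0,0,0,-0.01,-0.23,0,0,0,0,-0.01,-0.28,0,0,0,0,-0.01,-0.31,0,0,0,0,-0.01,-0.32,0,0,0,0,-0.01,-0.32,0,0,0]

```text
clock: 28.3
eef_pos: [0.4921, -0.3061, 0.1122]
ee_rot: [-0.0, 0.354, 0.935, 0.0]
ft_force: [-0.4, -0.2, -0.6]
width: 0.0255
```

Emit:
move_arm:
  commands: [0,0,-0.01,0,0,0,0,0,-0.02,0,0,0,0,0,-0.02,0,0,0]

```text
clock: 28.6
eef_pos: [0.4922, -0.3061, 0.1099]
ee_rot: [0.0, 0.354, 0.935, -0.0]
ft_force: [-0.4, 0.5, -2.2]
width: 0.0257
```

Emit:
move_arm:
  commands: [0,0,-0.008,0,0,0,0,0,-0.012,0,0,0,0,0,-0.012,0,0,0]

```text
clock: 28.9
eef_pos: [0.4922, -0.3061, 0.1086]
ee_rot: [0.0, 0.354, 0.935, -0.0]
ft_force: [0.2, 0.6, -1.5]
width: 0.0256
```

Emit:
move_arm:
  commands: [0,0,-0.008,0,0,0,0,0,-0.012,0,0,0,0,0,-0.012,0,0,0]

```text
clock: 29.2
eef_pos: [0.4923, -0.3062, 0.1084]
ee_rot: [0.0, 0.354, 0.935, -0.0]
ft_force: [-2.4, 3.1, 6.7]
width: 0.0253
```

Contact at seating height. Releasing and backing away to where the start pose left a clear view.

Emit:
move_arm:
  commands: [0,0,0.01,0,0,0,0,0,0.01,0,0,0,0,0,0.01,0,0,0,0,0,0.01,0,0,0,0,0,0.01,0,0,0]
  hand: 55

```text
clock: 29.7
eef_pos: [0.4921, -0.306, 0.108]
ee_rot: [-0.0, 0.354, 0.935, 0.0]
ft_force: [1.3, 0.1, -0.7]
width: 0.0548
```

Emit:
move_arm:
  commands: [0,0,0.2,0,0,0,0,0,0.6,0,0,0,0,0,1,0,0,0,0,0,1,0,0,0]

```text
clock: 30.1
eef_pos: [0.4952, -0.3089, 0.2366]
ee_rot: [0.007, 0.354, 0.935, -0.003]
ft_force: [0.4, -0.0, 0.7]
width: 0.0552
```

Emit:
move_arm:
  commands: [0,-0.4,0.6,0,0,0,-0.1,-0.9,0.6,0,0,0,-0.1,-0.9,0.6,0,0,0,-0.1,-0.9,0.6,0,0,0]

```text
clock: 30.5
eef_pos: [0.4795, -0.4181, 0.3015]
ee_rot: [0.001, 0.356, 0.934, -0.001]
ft_force: [-0.6, 0.8, 0.6]
width: 0.0548
```

Emit:
move_arm:
  commands: [-0.6,-0.8,0,0,0,0,-0.6,-0.8,0,0,0,0,-0.6,-0.8,0,0,0,0,-0.6,-0.8,0,0,0,0,-0.6,-0.8,0,0,0,0,-0.6,-0.8,0,0,0,0]

```text
clock: 31.1
eef_pos: [0.4093, -0.5086, 0.2999]
ee_rot: [-0.0, 0.353, 0.936, 0.0]
ft_force: [0.6, -0.4, -0.2]
width: 0.055
```

```bash
python3 snap.py f1 376 120 310 70
```

```text
31.2 [ 0.4093 -0.5088  0.3003] 0.0551 [-0.05 -1.16 -0.05]
```

View pics/f1t.png

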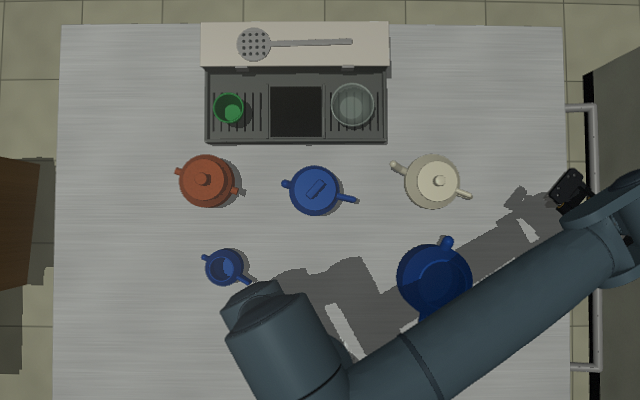

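View pics/f1.png

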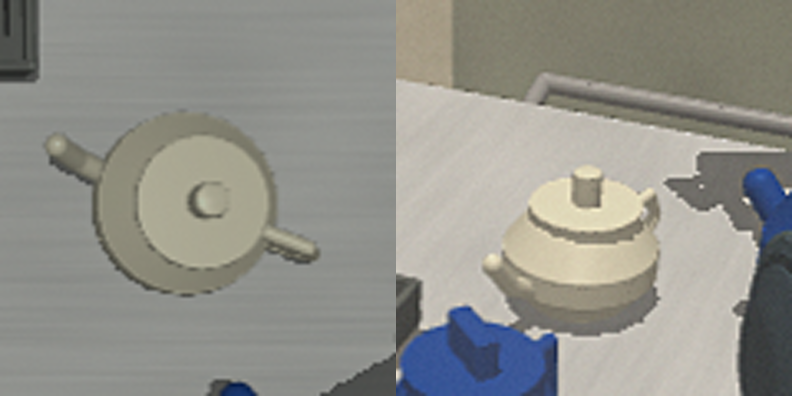

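View pics/f1s.png

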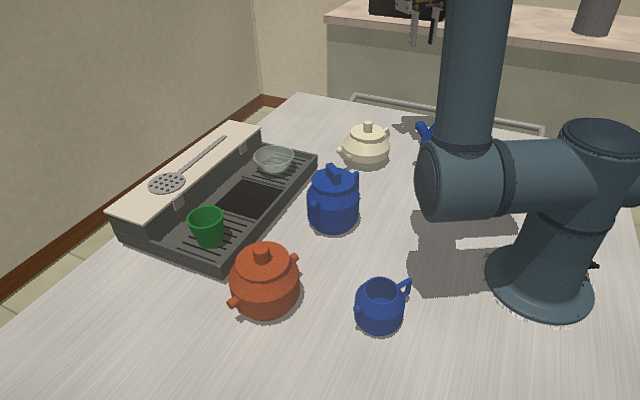

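All three lids sit flat on their own vessels: orange at top (205,180), blue at (316,189), white at (437.5,181). The cup and bowl are unmoved and the arm is clear, so I'm handing in.

```bash
python3 -c "
from h import *
a=cv2.imread('pics/top0.png').astype(int);b=cv2.imread('pics/f1t.png').astype(int)
print('rack-area diff',np.abs(a-b)[70:140,205:260].mean(),np.abs(a-b)[70:140,330:385].mean())
print(env.sign_off())"
```

```text
rack-area diff 3.001212121212121 3.1644155844155843
the job is handed in; nothing more can be done
None
```

Each vessel now wears the lid of its own colour, and I handed the job in at about 31 s; hand-in reports no verdict. I laid the white lid in the rack bay first, then moved blue to the pitcher and orange to the jar, and last the white lid from the bay to the teapot.

- **Seating:** each plug passed rim level without touching and met contact (7–8 N) close to the expected seating height. In the last pictures all three lids look flat. The pitcher and teapot lids measured within about 2–3 mm of their mouths' centres; I judged the jar lid by eye.
- **Surroundings:** the cup and bowl show no visible change from the first picture, and the arm ended clear of everything.
- **Disagreements:** side-view estimates sat 3–6 mm from the top view, so I used the top-view positions. Triangulated heights came out 1–6 mm below the stated ones. The lid in the bay read about 2.5 mm off the arm's own position.

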